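Strip the vegetable cutter: undo its left-hand hub nut

TASK

The vegetable cutter is being stripped for a hygiene check. Unscrew the big hexagonal nut from its spindle - it has a left-hand thread, so it comes undone clockwise, and needs several grips - then set it gently, closed top up, flat on the floor of the round well of the metal tray. Leave everything else where it stands.

Things in the scene. Friction and masses are not known exactly. Their poses are not given: they have to be found in the camera images.
- nut_center (a point): Centre, half-way up, of the cap nut: a plain grey hexagonal hand nut, 56 mm across flats (65 over corners), 52 mm high, closed flat top, open underneath, about 0.3 kg; sides vertical and plain. z is its axis, up through the closed top; x is square to one flat (flats face every 60 degrees from x). Fully screwed down at the start.
- hub (a point): Centre of the top of the cutter's hub flange (68 mm across, 106 mm over the table) on which the nut's rim first sits; z is the spindle axis, up. Hidden under the nut, an upright steel spindle stands 42 mm above this point, its left-hand coarse thread ending 39 mm above it. The nut cannot be pulled straight off.
- well (a point): Centre of the floor of the only round well (112 mm across, 12 mm deep) of the bare metal compartment tray, 4 mm over the table; axes are the tray's own, z up. The tray may be on either side of the cutter.
- spoon: White ceramic spoon, 110 mm, lying in the tray's largest rectangular well; bystander.
- tumbler: Small solid glass tumbler, 44 mm across, 60 mm high, standing in the tray's other far rectangular well (furthest from the robot); origin under its centre; bystander.
- bowl_a: White bowl, 130 mm across, 60 mm high, at the back; origin under its centre; bystander.
- bowl_b: White bowl, 140 mm across, 65 mm high, far on the right; origin under its centre; bystander.
- jar: Clear sample jar, 60 mm across, 80 mm high, near the robot between cutter and tray; origin under its centre; bystander.
- chopsticks: Wooden chopstick case, 200 x 36 x 18 mm, lying on the right; origin under its centre; bystander.
- cup: White mug, 76 mm across, 85 mm high, on the left; origin under its centre; bystander.
- nut: The same nut; origin at the centre of its lower rim. Thread: it rises 33 mm per full CLOCKWISE turn seen from above (5.25 mm per rad), with about 2 mm of axial and 1.5 mm of sideways play. It comes free after 265 to 290 degrees, about 25 mm of rise, then must go up 20 mm more to clear the spindle. Let go half-way, it stays. Turned counter-clockwise it only jams on the flange.
- cutter: Vegetable cutter, fixed; origin under the centre of its foot, z up the spindle. Grey foot 240 x 210 x 18 mm, white drum 196 mm across up to 96 mm, flat slicing disc 184 mm across with its top 99 mm over the table, dark flange 68 mm across up to 106 mm.
- tray: The tray, fixed; origin at the centre of its underside on the table. 300 mm (x) by 220 mm (y), 16 mm high; one round well centred at (-80, -40) mm and three rectangular ones.
Not all that is in view belongs to the job. What is shaped like the nut but blue or pink is not meant.

How it is judged:
By the outcome, as a careful person would: the job done as asked, in the order asked, and still so for the second after the job is handed in, with the robot touching nothing.
It also fails if it takes over 67 s, if anything falls off the work surface, if the arm or the gripper's body presses on something with over 40 N, if the wrist force passes 120 N, or if a joint passes its speed limit or range.

ROBOT

A 6-joint arm with a two-finger parallel gripper is mounted at the origin on the work surface. World frame = base frame: x ahead of the robot, y to its left, z up, the work surface at z = 0. Lengths are in m, angles in rad, forces in N, time in s.
With the tool pointing down it reaches from about 0.25 to 0.775 m from the base axis. Payload 4 kg.
Tool frame: the origin (TCP) lies between the finger pads; the fingertips stand ahead of it and the grasp point (between the pads) lies 8 mm behind it (arm.nose_length is the z of the fingertips in the tool frame, in m); z points along the fingers, y is the line along which they close (so a half turn about z gives the same grasp; the last joint's range is limited). The gripper opens to 85 mm and grips with 20 to 120 N. Pads are 22 mm wide; open, the fingers measure 114 mm over their backs; the gripper's body (76 mm by 85 mm) begins 54 mm behind the grasp point. The pads swing forward as they close: fully open they stand 13 mm farther back than shut.
Start: joints at [-1.399, 0.087, 1.371, -0, 1.684, -0.103], TCP at [0.149, -0.529, 0.242] pointing down, gripper open.
Joint ranges: [-3.1, 3.1], [-0.76, 2.03], [0.27, 2.55], [-1.08, 4.22], [0.17, 2.65], [-2.57, 2.57]. Speed limits (rad/s): [2.79, 2.79, 3.14, 3.14, 3.14, 3.14].

INTERFACE

Orientations are given as [roll, pitch, yaw] about the fixed x, y, z axes, in that order (R = Rz(yaw) Ry(pitch) Rx(roll)).
In Python, from plant import monitor, grab_frame, close_job, nets, arm gives the robot as it stands.
- The arm moves only by the shell command python3 -m creep 'ROWS' [FORCE]. ROWS is JSON, a list that holds one entry, the list of rows, each a list of 5 numbers: the shift along the tool's x, y, z in mm, then the turn about the tool's z in degrees, then the closure, from 0 (fully open) to 1 (shut). In form: [[[dx, dy, dz, turn, gripper], ...]]. A call has 1 to 8 rows; each row is the pose to reach, as a shift and turn from the pose commanded when the call began, along the tool's axes at that moment; what a row does not reach only later rows make up. A row lasts 1/10 s, in which the tool goes at most 50 mm and 8.59 degrees, less where a joint would pass 70% of its speed; a pose out of reach is approached as far as the arm can. A call with a gripper value outside its range is refused whole. The fingers move at their own pace and stop on an object; FORCE is the grip in N (left out, the last holds). Time passes only in rows, so rows that repeat a pose let the fingers close. It gives the time, the measured TCP pose, the force, the opening and the grip force at its end, in the units of the state.
- monitor.get_obs(): the state, without advancing time (a new reading comes with each control period).
- grab_frame(name): name is "scene" or "side" or "wrist"; returns a dict with "frame" (400x640x3 uint8, blue, green, red), "intrinsics" (3x3 intrinsics, pixels), "camera_from_world" (4x4, takes a point from world to camera coordinates). Camera axes: x right, y up, looking along -z (the intrinsics and any distortion apply to the point x, -y, -z); pixel columns grow to the right and rows downward; lengths in m; the calibration is good to about 2 mm. The wrist camera is an equidistant fisheye: a pixel r from the principal point sees the ray r / f radians off the axis. A picture is of the moment at which its call begins. There is no depth.
- close_job(): hands the job in; it is judged then, once.
Trained networks look in the newest picture that a camera, given by its name, has taken for a name from the list of things; names that differ only in an ending like _2 or _b are one class to them, and where a whole thing is asked for, a point or a joint stands for the part that bears it (a point fixed in the world has none). Each returns a list of dicts, best first, with "score" (0 to 1); they miss things now and then, are a little off and sometimes report something else, mostly with a low value. They report only what shows in the picture. A call takes as long as a camera call. They do not tell look-alikes from the thing itself.
- nets.silhouettes(camera, query): "mask" (400x640 bool, what is visible of it) and "at" ([column, row] as shares, 0 to 1, of the picture: columns of its width, rows of its height, amid what is visible of it).
- nets.landmark_of(camera, query): "at" ([column, row] as shares, 0 to 1, of the picture: columns of its width, rows of its height: a listed point, or the origin of a listed thing).
The state is a dict: "t": time; "joint_positions": joint angles; "joint_vel": joint speeds; "effort": joint torques, N m; "ee_pos": TCP position; "orientation": TCP orientation; "wrist_force": force on the tool from outside, world axes, zero at the start; "torque": the same for the moment, N m; "width": opening from 0.0 (shut) to 1.0 (fully open); "grasp_force": force on a finger pad.
Only numpy, scipy, OpenCV 4.12 (cv2) and the standard library are available. Lean on these libraries where they do the work, as an engineer would, in place of code of your own. Each camera call takes 0.05 s, during which the arm holds its last target. There are 200 camera calls.

## Working session

There is one attempt and no reset: what is moved stays moved. The work goes in short steps, Python scripts to look and compute and a shell command to move; the robot and the scene stay as the last step left them, time stands still between calls to the robot, and variables do not carry over. Pictures are saved under pics/ and viewed, at most 10 in all, crops included, and the job is handed in when it is done.

```bash
ls; mkdir -p pics
cat > h.py <<'E'
import numpy as np, cv2
from plant import monitor, grab_frame, close_job, nets, arm
def ray(f,px,fish=False):
    K=np.array(f["intrinsics"]);T=np.array(f["camera_from_world"])
    u=(px[0]-K[0,2])/K[0,0];v=(px[1]-K[1,2])/K[1,1]
    if fish:
        r=np.hypot(u,v);s=np.tan(r)/r if r>1e-9 else 1;u*=s;v*=s
    d=T[:3,:3].T@np.array([u,-v,-1.]);o=-T[:3,:3].T@T[:3,3]
    return o,d/np.linalg.norm(d)
def at_z(f,px,z,fish=False):
    o,d=ray(f,px,fish);return o+d*(z-o[2])/d[2]
def proj(f,p,fish=False):
    K=np.array(f["intrinsics"]);T=np.array(f["camera_from_world"])
    c=T[:3,:3]@np.array(p)+T[:3,3];x,y,z=c[0],-c[1],-c[2]
    if fish:
        r=np.hypot(x,y);th=np.arctan2(r,z);a,b=x/r*th,y/r*th
    else:a,b=x/z,y/z
    return np.array([K[0,0]*a+K[0,2],K[1,1]*b+K[1,2]])
def px(at): return np.array([at[0]*640,at[1]*400])
E
python3 - <<'E'
from h import *
print(monitor.get_obs(),arm.nose_length)
for c in["scene","side"]:
    f=grab_frame(c);cv2.imwrite(f"pics/{c}0.png",f["frame"])
    o,_=ray(f,(320,200));print(c,o)
    for q,z in[("nut_center",.132),("hub",.106),("well",.004),("cutter",0),("tray",0),("jar",0),("tumbler",.004)]:
        for r in nets.landmark_of(c,q)[:3]:
            p=px(r["at"]);print(q,round(r["score"],2),p.round(1),at_z(f,p,z).round(4))
E
```

```text
pics
{'t': 0.0, 'joint_positions': array([-1.39911947e+00,  8.79470224e-02,  1.37231508e+00,  2.33414698e-05,
        1.68361088e+00, -1.03120615e-01]), 'joint_vel': array([ 0.00015826,  0.00174049,  0.00020517, -0.00182686,  0.00056897,
       -0.00172876]), 'effort': array([-3.56315331e-05, -3.51869130e+01, -3.13274217e+01, -1.45769836e-04,
        1.09748013e-02, -5.71040985e-06]), 'ee_pos': array([ 0.14914998, -0.5288744 ,  0.24111262]), 'orientation': array([-3.13932683e+00, -2.57807609e-04,  2.74799782e-01]), 'wrist_force': array([ 0.34073459, -0.72416533, -0.08424295]), 'torque': array([-0.03205719, -0.06447414, -0.04120671]), 'grasp_force': 0.0, 'width': 1.0004059966574415} 0.011
scene [1.15471893 0.75100085 1.06796717]
nut_center 0.69 [321.2 225.4] [0.6542 0.0902 0.132 ]
nut_center 0.64 [285.3 176.1] [ 0.6128 -0.203   0.132 ]
nut_center 0.62 [324.8 175.6] [ 0.4851 -0.1126  0.132 ]
hub 0.81 [288.5 177.3] [ 0.5915 -0.2154  0.106 ]
hub 0.22 [357.3 256.4] [0.6261 0.2512 0.106 ]
well 0.95 [362.7 240.9] [0.5065 0.1554 0.004 ]
well 0.38 [249.3 165.9] [ 0.6343 -0.4936  0.004 ]
cutte
[... 227 characters left out ...]
053  0.    ]
tumbler 0.79 [347.6 285.7] [0.677  0.2718 0.004 ]
side [0.28286831 1.29343511 0.87573688]
nut_center 0.95 [329.6 153.4] [ 0.6053 -0.2145  0.132 ]
nut_center 0.68 [389.9 183.8] [ 0.3822 -0.0561  0.132 ]
nut_center 0.63 [315.8 213.3] [0.5591 0.1627 0.132 ]
hub 0.79 [328.7 157.3] [ 0.6128 -0.2362  0.106 ]
well 0.9 [337.1 253.9] [0.4959 0.1604 0.004 ]
cutter 0.59 [328.8 184.7] [ 0.6091 -0.2329  0.    ]
cutter 0.26 [257.6 212.5] [0.7907 0.0052 0.    ]
tray 0.8 [303.9 258. ] [0.5837 0.1976 0.    ]
jar 0.71 [365.5 228.2] [0.4391 0.0053 0.    ]
jar 0.62 [335.7 246.9] [0.5079 0.1232 0.    ]
jar 0.36 [331.4 161.3] [ 0.6404 -0.4154 -0.    ]
tumbler 0.92 [271.9 261.3] [0.6645 0.2394 0.004 ]
```

View pics/scene0.png

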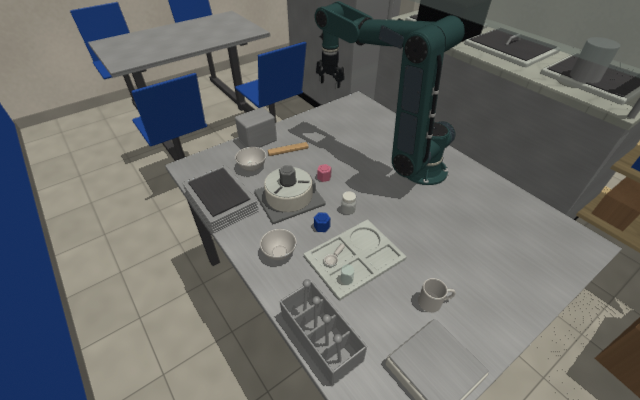

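View pics/side0.png

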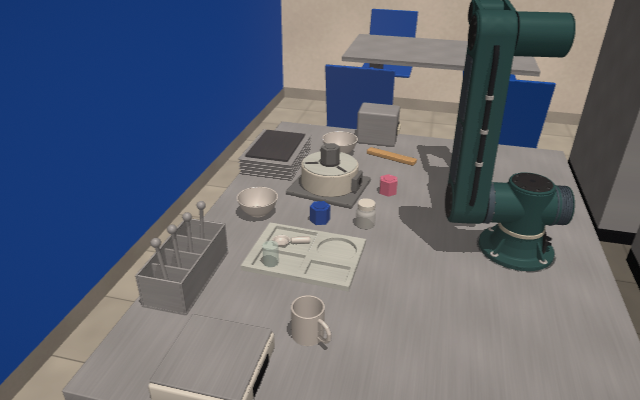

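Candidates: the grey one on the cutter (scene 287,176; side 330,153), the blue one (scene 321,222; side 319,213) and the pink one (scene 324,173; side 388,185). Only the plain grey one on the cutter's hub fits. I'll confirm it in a crop and triangulate.

Run:
```python
from h import *
f={c:grab_frame(c) for c in("scene","side")}
cv2.imwrite("pics/crop.png",np.hstack([cv2.resize(f["scene"]["frame"][150:230,240:320],(400,400),interpolation=2),cv2.resize(f["side"]["frame"][120:200,290:370],(400,400),interpolation=2)]))
def tri(a,b):
    o1,d1=ray(f["scene"],a);o2,d2=ray(f["side"],b)
    s=np.linalg.lstsq(np.c_[d1,-d2],o2-o1,rcond=None)[0];p,q=o1+s[0]*d1,o2+s[1]*d2
    return ((p+q)/2).round(4),np.linalg.norm(p-q).round(4)
print(tri((285.3,176.1),(329.6,153.4)),tri((362.7,240.9),(337.1,253.9)),tri((288.5,177.3),(328.7,157.3)))
for c in f:
    for q in("nut","cutter"):
        for r in nets.silhouettes(c,q)[:4]:
            ys,xs=np.nonzero(r["mask"]);print(c,q,r["score"],xs.min(),xs.max(),ys.min(),ys.max(),xs.mean(),ys.mean())
```

```text
(array([ 0.6072, -0.2115,  0.1291]), np.float64(0.009)) (array([ 0.4989,  0.1483, -0.0065]), np.float64(0.0024)) (array([ 0.6038, -0.1944,  0.1271]), np.float64(0.0001))
scene nut 0.82 280 295 166 183 287.496 174.404
scene nut 0.67 318 330 164 180 323.9738219895288 172.18324607329842
scene nut 0.58 268 307 142 154 287.23247232472323 148.2509225092251
scene nut 0.53 313 330 212 232 321.5394736842105 221.80921052631578
scene cutter 0.58 254 325 167 222 288.34273504273506 195.62094017094017
side nut 0.82 380 397 175 195 388.1957831325301 184.9879518072289
side nut 0.63 310 330 201 224 319.953125 212.57366071428572
side nut 0.6 320 340 143 164 330.074358974359 153.40769230769232
side cutter 0.96 288 369 153 206 330.35417406749553 180.32504440497337
```

View pics/crop.png

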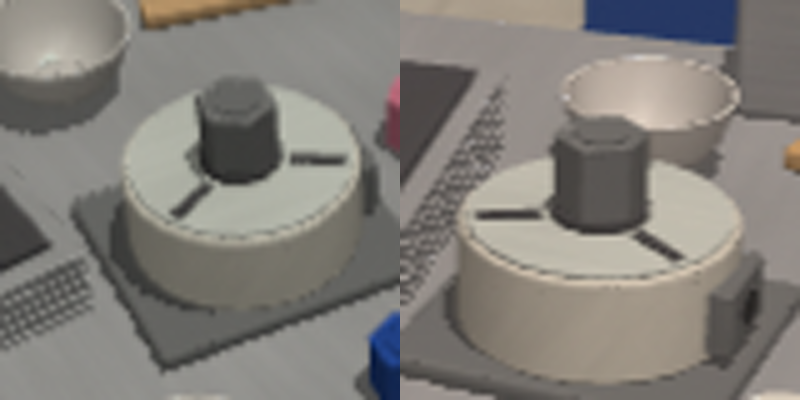

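The crop shows the plain grey hex nut on the cutter hub, at scene (287,174) and side (330,153). I'm moving above it.

```bash
python3 -m creep '[[[262,-92,-60,0,0],[262,-92,-60,0,0],[262,-92,-60,0,0],[262,-92,-60,0,0],[262,-92,-60,0,0],[262,-92,-60,0,0],[262,-92,-60,0,0]]]' 60; python3 -m creep '[[[262,-92,0,0,0],[262,-92,0,0,0],[262,-92,0,0,0],[262,-92,0,0,0],[262,-92,0,0,0],[262,-92,0,0,0],[262,-92,0,0,0],[262,-92,0,0,0]]]'
python3 - <<'E'
from h import *
print(monitor.get_obs()["joint_positions"])
f=grab_frame("wrist");cv2.imwrite("pics/w1.png",f["frame"])
print(ray(f,(320,200),True))
for q,z in[("nut_center",.132),("hub",.106)]:
    for r in nets.landmark_of("wrist",q)[:3]:
        p=px(r["at"]);print(q,round(r["score"],2),p.round(1),at_z(f,p,z,True).round(4))
E
```

```text
t: 1.8
ee_pos: [0.3797, -0.3674, 0.3039]
orientation: [3.139, -0.003, 0.281]
wrist_force: [-0.5, -0.4, 0.7]
width: 1.0
grasp_force: 0.0
t: 2.6
ee_pos: [0.6034, -0.2107, 0.3014]
orientation: [-3.141, 0.002, 0.275]
wrist_force: [-0.4, -0.1, -0.8]
width: 1.002
grasp_force: 0.0
[-4.24100128e-01  2.89790891e-01  1.01867747e+00 -1.14612078e-03
  1.83472048e+00  8.71630665e-01]
(array([ 0.6682409 , -0.19276277,  0.43198078]), array([-0.26143062, -0.07823265, -0.96204661]))
nut_center 0.68 [172.  139.2] [ 0.6079 -0.0508  0.132 ]
nut_center 0.67 [295.5 295.7] [ 0.4694 -0.2214  0.132 ]
nut_center 0.63 [319.1 182.4] [ 0.6039 -0.2113  0.132 ]
```

View pics/w1.png

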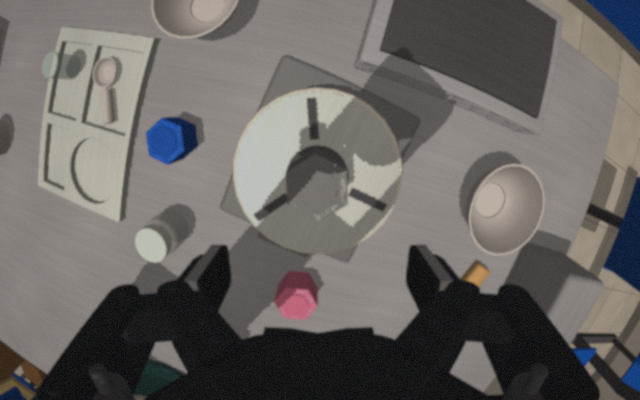

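The wrist view shows the cutter disc at (317,170), with the nut in shadow in the middle at about (322,190). The well is at (95,168), and the blue nut (171,140) and pink nut (297,296) stand clear. I'll rectify the plane of the nut's top to get its centre and yaw.

```bash
cat >> h.py <<'E'
def rect(f,c,half,n,z,fish=True):
    "top view: image right=+x... col->x, row-> -y"
    g=np.linspace(-half,half,n);m=np.zeros((n,n,2),np.float32)
    for i in range(n):
        for j in range(n): m[i,j]=proj(f,[c[0]+g[j],c[1]-g[i],z],fish)
    return cv2.remap(f["frame"],m,None,cv2.INTER_CUBIC)
E
python3 - <<'E'
from h import *
f=grab_frame("wrist")
im=rect(f,(.604,-.210),.05,400,.158)
g=cv2.cvtColor(im,6);a=np.clip((g.astype(float)-g.min())*255/(np.percentile(g,80)-g.min()),0,255).astype(np.uint8)
im2=rect(f,(.604,-.210),.11,400,.099)
cv2.imwrite("pics/r1.png",np.hstack([a,cv2.cvtColor(im2,6)]))
E
```

```text
(no output)
```

View pics/r1.png

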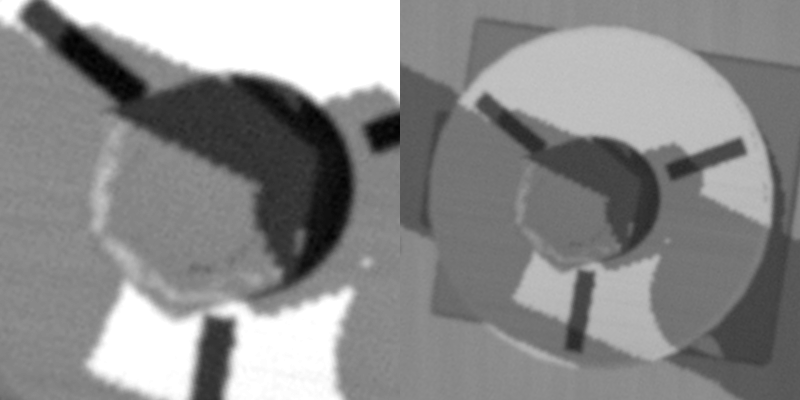

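Reading the rectified view at 4 px/mm, the top-face vertices are near (115,105), (92,228), (175,315), (283,283) and (318,152). That puts the centre at about (0.604,-0.208), with flats facing -13.5° + 60k. I'll turn the tool to yaw 136.5° and look again from there.

```bash
python3 -m creep '[[[1,-2,20,-8.5,0],[1,-2,40,-17,0],[1,-2,40,-25.5,0],[1,-2,40,-34,0],[1,-2,40,-42.5,0],[1,-2,40,-51,0],[1,-2,40,-59.5,0],[1,-2,40,-60,0]]]'; python3 -m creep '[[[0,0,0,-8.5,0],[0,0,0,-17,0],[0,0,0,-25.5,0],[0,0,0,-34,0],[0,0,0,-42.5,0],[0,0,0,-51,0],[0,0,0,-60.7,0],[0,0,0,-60.7,0]]]'
python3 - <<'E'
from h import *
from scipy.optimize import minimize
o=monitor.get_obs();print(o["joint_positions"],o["ee_pos"],o["orientation"])
f=grab_frame("wrist")
print(ray(f,(320,200),True)[0])
im=rect(f,(.604,-.208),.05,400,.158);g=cv2.cvtColor(im,6)
a=np.clip((g.astype(float)-g.min())*255/(np.percentile(g,85)-g.min()),0,255).astype(np.uint8)
G=cv2.GaussianBlur(a.astype(np.float32),(0,0),3);M=np.hypot(cv2.Sobel(G,5,1,0),cv2.Sobel(G,5,0,1))
def pts(x,y,t,R=32.3):
    v=[(x+R*np.cos(t+k*np.pi/3),y+R*np.sin(t+k*np.pi/3)) for k in range(7)]
    return np.concatenate([np.linspace(v[k],v[k+1],30) for k in range(6)])
def sc(x,y,t,R=32.3):
    P=pts(x,y,t,R);c=np.clip((200+4*P[:,0]).astype(int),0,399);r=np.clip((200-4*P[:,1]).astype(int),0,399);return np.sqrt(M[r,c]).mean()
best=max((sc(x,y,np.radians(t)),x,y,t) for x in np.arange(-5,5.1,.5) for y in np.arange(-5,5.1,.5) for t in range(0,60,2))
print(best)
b=cv2.cvtColor(a,8);P=pts(best[1],best[2],np.radians(best[3]))
for p in P[::6]: cv2.circle(b,(int(200+4*p[0]),int(200-4*p[1])),1,(0,0,255),-1)
cv2.imwrite("pics/r2.png",np.hstack([cv2.cvtColor(a,8),b]))
E
```

```text
t: 3.6
ee_pos: [0.6033, -0.2089, 0.2629]
orientation: [3.141, 0.0, 1.32]
wrist_force: [-0.6, -0.2, 0.4]
width: 0.998
grasp_force: 0.0
t: 4.4
ee_pos: [0.6036, -0.2085, 0.2627]
orientation: [-3.142, 0.001, 2.379]
wrist_force: [0.1, -0.2, 0.9]
width: 0.999
grasp_force: 0.0
[-4.21287138e-01  2.84784681e-01  1.10100417e+00 -2.03446609e-04
  1.75530335e+00 -1.22905834e+00] [ 0.60360067 -0.20852956  0.26267391] [-3.14157196e+00  5.38531986e-04  2.37853016e+00]
[ 0.55460536 -0.16230854  0.393301  ]
(np.float32(7.351707), np.float64(-1.0), np.float64(-1.0), 18)
```

View pics/r2.png

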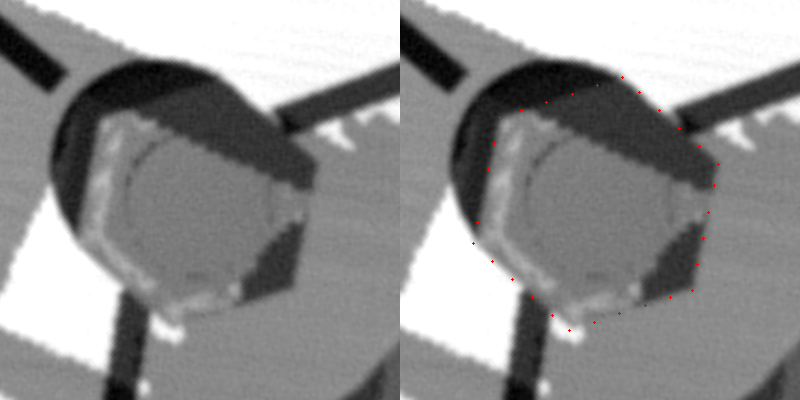

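The hexagon shows clearly: its vertices average to (0.6036,-0.208), with yaw 18° (flats at -12° + 60k). I'll descend and grip with the TCP at z = 0.135.

```bash
python3 -m creep '[[[0,0,40,-1.7,0],[0,0,80,-1.7,0],[0,0,105,-1.7,0],[0,0,120,-1.7,0],[0,0,128,-1.7,0],[0,0,128,-1.7,0]]]' 40;  python3 -m creep '[[[0,0,0,0,1],[0,0,0,0,1],[0,0,0,0,1],[0,0,0,0,1],[0,0,0,0,1],[0,0,0,0,1],[0,0,0,0,1],[0,0,0,0,1]]]' 40
```

```text
t: 5.05
ee_pos: [0.6039, -0.208, 0.134]
orientation: [-3.141, -0.001, 2.41]
wrist_force: [-0.2, -0.9, 0.2]
width: 1.0
grasp_force: 0.0
t: 5.85
ee_pos: [0.605, -0.2086, 0.1368]
orientation: [3.141, 0.004, 2.411]
wrist_force: [-0.2, -0.1, 6.0]
width: 0.646
grasp_force: 45.1
```

```bash
python3 -m creep '[[[0,0,0,0,1],[0,0,0,0,1],[0,0,-0.7,7,1],[0,0,-1.3,14,1],[0,0,-1.9,21,1],[0,0,-2.6,28,1],[0,0,-3.2,35,1],[0,0,-3.2,35,1]]]' 70
```

```text
t: 6.65
ee_pos: [0.6042, -0.2088, 0.1392]
orientation: [3.141, 0.002, 1.8]
wrist_force: [-2.4, -1.8, 5.9]
width: 0.647
grasp_force: 75.1
```

Low forces, and it turns freely. Continuing to 180°.

```bash
python3 -m creep '[[[0,0,-0.7,8,1],[0,0,-1.5,16,1],[0,0,-2.2,24,1],[0,0,-2.9,32,1],[0,0,-3.7,40,1],[0,0,-4.4,48,1],[0,0,-5.1,56,1],[0,0,-5.9,64,1]]]';  python3 -m creep '[[[0,0,-0.7,8,1],[0,0,-1.5,16,1],[0,0,-2.2,24,1],[0,0,-2.9,32,1],[0,0,-3.7,40,1],[0,0,-4.4,48,1],[0,0,-5.1,56,1],[0,0,-5.9,64,1]]]'; python3 -m creep '[[[0,0,-0.7,8,1],[0,0,-1.5,16,1],[0,0,-1.5,16,1]]]'
```

```text
t: 7.45
ee_pos: [0.6036, -0.2091, 0.145]
orientation: [3.139, 0.002, 0.68]
wrist_force: [-3.0, -2.9, 5.9]
width: 0.646
grasp_force: 75.1
t: 8.25
ee_pos: [0.6035, -0.2087, 0.1509]
orientation: [3.14, -0.001, -0.437]
wrist_force: [-2.3, -1.6, 6.0]
width: 0.64
grasp_force: 75.2
t: 8.55
ee_pos: [0.6039, -0.2082, 0.1524]
orientation: [3.141, -0.001, -0.713]
wrist_force: [-3.0, -0.3, 6.1]
width: 0.645
grasp_force: 75.1
```

```bash
python3 -m creep '[[[0,0,0,0,0],[0,0,0,0,0],[0,0,0,0,0],[0,0,0,0,0],[0,0,0,0,0]]]' 40;  python3 -m creep '[[[0,0,0,-8,0],[0,0,0,-16,0],[0,0,0,-24,0],[0,0,0,-32,0],[0,0,0,-40,0],[0,0,0,-48,0],[0,0,0,-56,0],[0,0,0,-60,0]]]'; python3 -m creep '[[[0,0,0,-8,0],[0,0,0,-16,0],[0,0,0,-24,0],[0,0,0,-32,0],[0,0,0,-40,0],[0,0,0,-48,0],[0,0,0,-56,0],[0,0,0,-60,0]]]'
python3 - <<'E'
from h import *
f=grab_frame("wrist");cv2.imwrite("pics/w3.png",f["frame"])
E
```

```text
t: 9.05
ee_pos: [0.604, -0.2078, 0.1504]
orientation: [3.141, 0.001, -0.713]
wrist_force: [-0.2, 0.7, 0.0]
width: 1.003
grasp_force: 0.0
t: 9.85
ee_pos: [0.6041, -0.2079, 0.1507]
orientation: [-3.142, 0.0, 0.338]
wrist_force: [-0.0, -1.4, 0.3]
width: 0.999
grasp_force: 0.0
t: 10.65
ee_pos: [0.6041, -0.2078, 0.1506]
orientation: [-3.141, -0.0, 1.386]
wrist_force: [0.6, 0.4, 1.2]
width: 1.003
grasp_force: 0.0
```

View pics/w3.png

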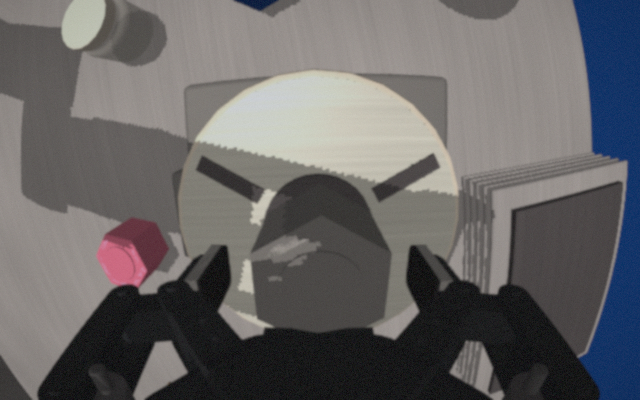

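The wrist picture shows the nut centred between the open fingers, its vertex at (320,215) and its flats parallel to the pads. Regripping and turning on.

```bash
python3 -m creep '[[[0,0,0,0,1],[0,0,0,0,1],[0,0,0,0,1],[0,0,0,0,1],[0,0,0,0,1],[0,0,0,0,1],[0,0,-0.7,8,1],[0,0,-1.5,16,1]]]' 70;  python3 -m creep '[[[0,0,-0.7,8,1],[0,0,-1.5,16,1],[0,0,-2.2,24,1],[0,0,-2.9,32,1],[0,0,-3.7,40,1],[0,0,-4.4,48,1],[0,0,-5.1,56,1],[0,0,-5.9,64,1]]]'; python3 -m creep '[[[0,0,-0.7,8,1],[0,0,-1.5,16,1],[0,0,-2.2,24,1],[0,0,-2.9,32,1],[0,0,-3.5,38,1],[0,0,-3.5,38,1]]]'
```

```text
t: 11.5
ee_pos: [0.6044, -0.2085, 0.1527]
orientation: [3.14, 0.001, 1.096]
wrist_force: [0.8, -0.8, 1.2]
width: 0.646
grasp_force: 74.8
t: 12.3
ee_pos: [0.6043, -0.2092, 0.1585]
orientation: [3.139, -0.001, -0.021]
wrist_force: [-0.4, -2.6, 1.8]
width: 0.641
grasp_force: 74.7
t: 12.9
ee_pos: [0.6039, -0.2089, 0.162]
orientation: [3.14, -0.001, -0.679]
wrist_force: [-0.6, -2.7, 2.2]
width: 0.65
grasp_force: 74.7
```

```bash
python3 -m creep '[[[0,0,-1,2,1],[0,0,-2,4,1],[0,0,-3,6,1],[0,0,-4,6,1],[0,0,-4,6,1]]]'
```

```text
t: 13.4
ee_pos: [0.6035, -0.2078, 0.1642]
orientation: [3.14, 0.002, -0.781]
wrist_force: [0.0, -1.4, -4.5]
width: 0.638
grasp_force: 74.5
```

```bash
python3 -m creep '[[[0,0,-2,0,1],[0,0,-4,0,1],[0,0,-4,0,1],[0,0,-4,0,1]]]'
```

```text
t: 13.8
ee_pos: [0.6042, -0.2076, 0.1701]
orientation: [-3.141, -0.0, -0.782]
wrist_force: [0.4, -0.4, -3.4]
width: 0.646
grasp_force: 74.6
```

Free: it bears only the nut's weight. Lifting clear, then carrying it over to the tray.

```bash
python3 -m creep '[[[0,0,-10,0,1],[0,0,-25,0,1],[0,0,-45,0,1],[0,0,-65,0,1],[0,0,-80,0,1],[0,0,-80,0,1]]]'; python3 -m creep '[[[-14,-8,0,0,1],[-40,-22,0,0,1],[-72,-40,0,0,1],[-105,-59,0,0,1],[-138,-77,0,0,1],[-165,-92,0,0,1],[-165,-92,0,0,1]]]';python3 -m creep '[[[-26,-15,0,0,1],[-58,-33,0,0,1],[-92,-52,0,0,1],[-124,-70,0,0,1],[-150,-84,0,0,1],[-164,-92,0,0,1],[-164,-92,0,0,1],[-164,-92,0,0,1]]]'
python3 - <<'E'
from h import *
o=monitor.get_obs();print(o["joint_positions"],o["ee_pos"],o["orientation"])
f=grab_frame("wrist")
for r in nets.landmark_of("wrist","well")[:3]:
    p=px(r["at"]);print(round(r["score"],2),p.round(1),at_z(f,p,.004,True).round(4))
im=rect(f,(.50,.157),.1,400,.016)
sc=grab_frame("scene");im2=rect(sc,(.50,.157),.1,400,.016,False)
cv2.imwrite("pics/r4.png",np.hstack([im,im2]))
E
```

```text
t: 14.4
ee_pos: [0.6054, -0.2083, 0.2547]
orientation: [-3.139, -0.008, -0.783]
wrist_force: [0.8, -0.3, -3.0]
width: 0.644
grasp_force: 74.9
t: 15.1
ee_pos: [0.5498, -0.0215, 0.2487]
orientation: [-3.141, 0.004, -0.777]
wrist_force: [0.2, -0.4, -3.2]
width: 0.643
grasp_force: 75.0
t: 15.9
ee_pos: [0.5, 0.1545, 0.2488]
orientation: [3.14, 0.0, -0.782]
wrist_force: [0.1, 0.0, -3.2]
width: 0.645
grasp_force: 75.1
[ 1.91764055e-01  2.78760730e-02  1.42042196e+00 -7.84039076e-04
  1.69506014e+00  2.54461133e+00] [0.50004157 0.15449114 0.24875238] [ 3.13969510e+00  3.48889531e-04 -7.82147766e-01]
0.9 [317.6 168.5] [0.5009 0.1535 0.004 ]
```

View pics/r4.png

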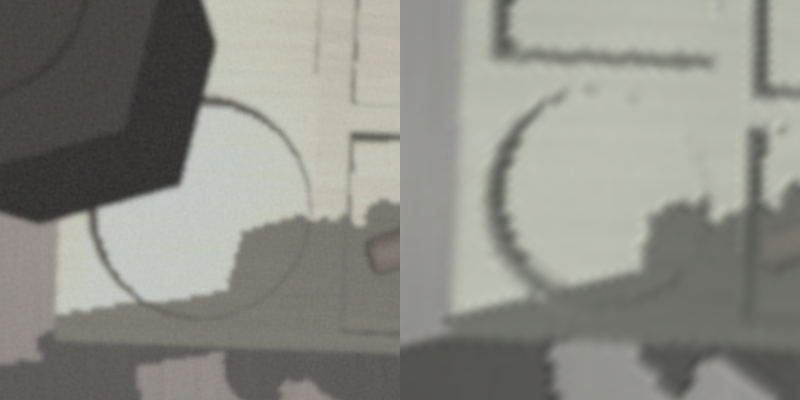

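The well rim in the left view spans columns 92–312 and rows 97–318. Its centre is (0.501,0.153), matching the net's estimate. Descending, then touching down in small steps.

```bash
python3 -m creep '[[[2,0,25,-4,1],[2,0,65,-10,1],[2,0,105,-16,1],[2,0,145,-22,1],[2,0,175,-28,1],[2,0,192,-30,1],[2,0,200,-30,1],[2,0,200,-30,1]]]'; python3 -m creep '[[[0,0,3,0,1],[0,0,6,0,1],[0,0,8,0,1],[0,0,10,0,1],[0,0,11,0,1],[0,0,12,0,1],[0,0,13,0,1],[0,0,13,0,1]]]'
```

```text
t: 16.85
ee_pos: [0.5015, 0.1523, 0.0486]
orientation: [3.14, 0.002, -0.261]
wrist_force: [-0.2, -0.8, -3.2]
width: 0.64
grasp_force: 74.9
t: 17.65
ee_pos: [0.5019, 0.1532, 0.0365]
orientation: [3.141, 0.0, -0.259]
wrist_force: [1.2, -0.0, -2.9]
width: 0.644
grasp_force: 74.9
```

```bash
python3 -m creep '[[[0,0,0.7,0,1],[0,0,1.4,0,1],[0,0,2,0,1],[0,0,2.5,0,1],[0,0,2.5,0,1],[0,0,2.5,0,1]]]'; python3 -m creep '[[[0,0,0.5,0,1],[0,0,1,0,1],[0,0,1,0,1],[0,0,1,0,1]]]'
```

```text
t: 18.25
ee_pos: [0.5021, 0.1531, 0.0342]
orientation: [3.142, -0.0, -0.259]
wrist_force: [0.4, 0.8, -2.6]
width: 0.647
grasp_force: 74.9
t: 18.65
ee_pos: [0.5022, 0.1532, 0.0338]
orientation: [-3.142, -0.0, -0.259]
wrist_force: [-1.8, -0.6, 1.9]
width: 0.643
grasp_force: 75.4
```

It's on the floor (force changed from -2.6 to +1.9 N). Releasing and retreating.

```bash
python3 -m creep '[[[0,0,0,0,1],[0,0,0,0,0.3],[0,0,0,0,0.2],[0,0,0,0,0.1],[0,0,0,0,0],[0,0,0,0,0],[0,0,0,0,0]]]' 20; python3 -m creep '[[[0,0,-10,0,0],[0,0,-30,0,0],[0,0,-60,0,0],[0,0,-100,0,0],[0,0,-140,0,0],[0,0,-180,0,0],[0,0,-180,0,0],[0,0,-180,0,0]]]'
python3 - <<'E'
from h import *
a=grab_frame("wrist")["frame"];b=grab_frame("side")["frame"][180:300,220:412]
cv2.imwrite("pics/end.png",np.vstack([cv2.resize(a,(480,300)),cv2.resize(b,(480,300),interpolation=2)]))
E
```

```text
t: 19.35
ee_pos: [0.5021, 0.1532, 0.0332]
orientation: [-3.142, -0.0, -0.259]
wrist_force: [0.1, -1.0, -0.4]
width: 0.998
grasp_force: 0.0
t: 20.15
ee_pos: [0.5027, 0.1533, 0.2154]
orientation: [-3.14, -0.004, -0.259]
wrist_force: [-0.8, -0.3, -0.5]
width: 0.998
grasp_force: 0.0
```

View pics/end.png

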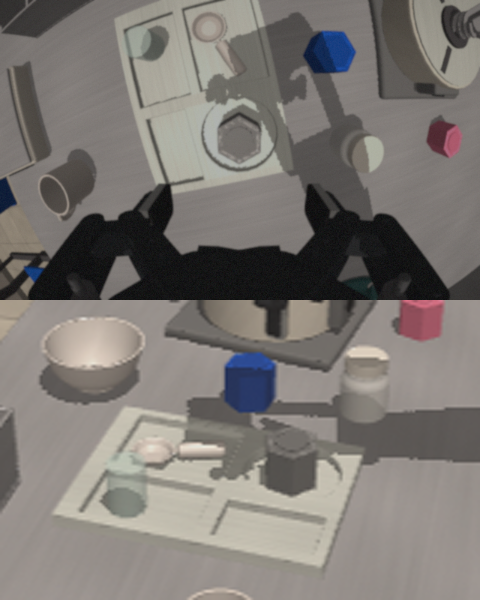

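The nut stands upright, centred in the round well (wrist view, about (240,135) in the upper panel). Everything else is where it was, and the spindle is bare at (465,25).

```bash
python3 -c "
from plant import close_job
print(close_job())"
```

```text
the job is handed in; nothing more can be done
None
```

The grey nut is unscrewed and standing closed top up, flat and roughly centred on the floor of the tray's round well. The last pictures show nothing else moved, and the job was handed in at about 20 s on the robot's clock.

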